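# Load a well strip into the spring channel and close the hold-down rail

## Robot

A 6-joint arm with a two-finger parallel gripper is mounted at the origin on the work surface. World frame = base frame: x ahead of the robot, y to its left, z up, the work surface at z = 0. Lengths are in mm, angles in rad, forces in N, time in s.
With the tool pointing down it reaches from about 275 to 725 mm from the base axis. Payload 5.6 kg.
Tool frame: the origin (TCP) lies at the very end of the fingers, on their centre line; the grasp point (between the pads) lies 19 mm behind it; x points along the fingers, y is the direction in which the jaws open and shut, and the axes are right-handed (so a half turn about x gives the same grasp; the last joint's range is limited). The gripper opens to 85 mm and grips with 20 to 120 N. Pads are 22 mm wide; open, the fingers measure 114 mm over their backs; the gripper's body (76 mm by 85 mm) begins 54 mm behind the grasp point. The pads swing forward as they close: fully open they stand 13 mm farther back than shut.
Start: joints at [-0.887, 0.255, 0.108, 0, -1.424, -0.285], TCP at [213.59, -506.825, 231.283] pointing down, gripper open.
Joint ranges: [-2.95, 2.95], [-1.21, 1.97], [-1.09, 1.5], [-2.87, 1.71], [-2.94, -0.07], [-3.05, 3.05]. Speed limits (rad/s): [2.57, 2.57, 3.14, 3.14, 3.14, 3.14].

## Interface

Orientations are given as a rotation vector (axis times angle).
In Python, from rig import get_state, snapshot, camera_model, job_done gives the robot as it stands. The module is installed in compiled form; this text tells all that it offers.
- The arm moves only by the tool apply_moves, never from a script. Its argument "increments" is a list of rows, each an object with "travel": the shift along the tool's x, y, z in units of 0.2 m (1.0 is 0.2 m), a list of three; "delta_rot": the turn, a rotation vector about the tool's x, y, z in units of 180 degrees (1.0 is 180 degrees), a list of three; "fingers": the closure, from 0 (fully open) to 1 (shut). In form: [{"travel": [tx, ty, tz], "delta_rot": [rx, ry, rz], "fingers": fingers}, ...]. A call has 1 to 12 rows; each row is the pose to reach, as a shift and turn from the pose commanded when the call began, along the tool's axes at that moment, turning the shorter way round; what a row does not reach only later rows make up. A row lasts 1/8 s, in which the tool goes at most 62.5 mm and 10.7 degrees, less where a joint would pass 70% of its speed; a pose out of reach is approached as far as the arm can. A call with a number of a shift or a turn outside -1 to 1 is refused whole. A call with a gripper value outside its range is refused whole. The fingers move at their own pace and stop on an object; the grip force is fixed at half the most. Time passes only in rows, so rows that repeat a pose let the fingers close. It gives the time, the measured TCP pose, the force and the opening at its end, in the units of the state.
- get_state(): the state, without advancing time (a new reading comes with each control period).
- snapshot(name): name is "side" or "top" or "wrist"; returns the picture (384x512x3 uint8, red, green, blue); there is no depth.
- camera_model(name): a dict with "fovy" (degrees; the focal length in pixels is half the picture's height over the tangent of half this angle, whatever the lens; pixels are square), "cx", "cy" (the principal point, pixels), "R" (3x3) and "t" (3): a world point X has camera coordinates R X + t; the wrist camera has in their place "hand_eye" (4x4, takes a point from camera to tool coordinates, whose origin is the TCP and whose axes are the tool frame's). Camera axes: x right, y down, z forward; pixel columns grow to the right and rows downward; lengths in mm; the calibration is good to about 2 mm. A picture is of the moment at which its call begins: read the wrist's pose just before it. camera_model takes no time and is no camera call.
- job_done(): hands the job in, once; it reports no verdict.
The state is a dict: "time": time; "joint_positions": joint angles; "qd": joint speeds; "joint_torque": joint torques, N m; "tool_pos": TCP position; "orientation": TCP orientation; "wrist_force": force on the tool from outside, world axes, zero at the start; "ft_torque": the same for the moment, N m; "finger_gap": finger opening in mm.
Only numpy, scipy, OpenCV 4.12 (cv2) and the standard library are available. Lean on these libraries where they do the work, as an engineer would, in place of code of your own. Each camera call takes 0.05 s, during which the arm holds its last target.

## Task

Load the white eight-well strip into the channel of the strip loader: push it against the orange spring follower until its tail clears the blue end lip, press it down so that it lies flat and fully home in the channel, and let go. Then slide the hold-down rail fully shut over it. Work gently, without ramming the follower against its stop or forcing the strip, and leave the dish, the bottle and the tip box alone.

Things in the scene. Friction and masses are not known exactly. Their poses are not given: they have to be found in the camera images.
- strip_center (a point): Centre of the loose white eight-well strip, a rigid block 90 long x 20 wide x 24 mm high, 60 g, starting flat on a blue 3 mm pad. x along its length, y across, z up. Both ends are alike, so it may go in either way round. Its two long sides are free to pinch.
- feeder: Strip loader, fixed; base plate 235 x 62 x 10 mm. Origin at bench level, x along the channel towards the follower, y across, z up. Grey open channel insert on it: floor 18, side wall tops 24 mm above the bench, 22 mm wide inside, 34 outside. Over 40 N (all contacts summed) between strip and loader damages them. Seated, the strip's centre is 30 mm above the bench, held against the lip by the follower.
- channel_nominal (a point): Nominal middle of the seated strip: loader x = 0, y = 0, 30 mm above the bench; axes as the loader's. Fixed to the base plate. The whole insert (floor, walls, lip and follower together) is clamped up to 7 mm either way along x from nominal and does not move in use; this offset is not reported, so it must be felt or seen.
- lip_nominal (a point): Nominal foot of the blue end lip's inner face: loader x = -45 mm, 18 mm above the bench (true place: up to 7 mm either way along x). The lip is 5 mm high (top 23 mm above the bench) and 4 mm thick.
- follower_nominal (a point): Nominal middle of the orange follower's face at rest: loader x = +29 mm, 24.5 mm above the bench (true place: same x offset as the lip). Face 20 wide x 12 mm high. The strip fits once it is pushed back 16 mm; hard stop at 21 mm. It pushes with 2 N at first touch, 6 N at 16 mm, 7 N at the stop, then climbs steeply.
- rail (a joint): Hold-down rail, aluminium bar 75 x 24 x 5 mm with a blue grip, sliding along the loader's +x over the strip's tail: 0 = fully open (front edge at loader x = -93 mm; starts 0 to 0.010), 0.065 m = fully shut at its end stop. About 2.5 N friction; stays where left. Underside 43.5 mm above the bench: it only passes over a strip that is fully down.
- rail_grip (a point): A point on the rail's blue upright grip, 24 long (x) x 14 wide (y) x 30 mm high; its top is 78.5 mm and its foot 48.5 mm above the bench, this point 65.5 mm above the bench, on the grip's middle. Moves with the rail; rail open, it is at x = -107 mm, y = 0 of the loader.
- dish: Closed culture dish, 61 mm across, 15 mm high, bystander. Origin: centre of its underside.
- bottle: Amber medium bottle, 42 mm across, 85 mm high, bystander. Origin: centre of its underside.
- tipbox: Blue pipette tip box with clear lid, 85 x 120 x 60 mm, bystander. Origin: centre of its underside.
Not all that is in view belongs to the job. There is more than one size of the part that bears strip_center; the job needs the largest.

How it is judged (in metres and radians):
On the way, in this order (a step that is already met when the one before it is completed fails the run):
1. the strip lies flat and fully down in the channel, let go, the rail not yet shut (z of strip_center in the frame of feeder below 0.0315 m and x of strip_center in the frame of feeder between -0.01 and 0.013 m and y of strip_center in the frame of feeder between -0.0025 and 0.0025 m and angle between strip_center's own z axis and vertical below 0.03 rad and contact force between the fingers and strip below 0.1 N and value of joint rail below 0.035 m), for 0.2 s.
2. the rail is fully shut over the strip (value of joint rail above 0.062 m), for 0.2 s.
At the end, for the whole second after the job is handed in: The strip lies still in the channel between lip and follower, flat (within 0.03 rad), its centre no more than 1.5 mm above its fully seated height, within 2.5 mm of the channel's middle line and aligned with it (0.06 rad); the rail is within 3 mm of fully shut (z of strip_center in the frame of feeder between 0.027 and 0.0315 m and x of strip_center in the frame of feeder between -0.01 and 0.013 m and y of strip_center in the frame of feeder between -0.0025 and 0.0025 m and angle between the x axis of strip_center and the x axis of feeder, either way round below 0.06 rad and angle between strip_center's own z axis and vertical below 0.03 rad and value of joint rail above 0.062 m and linear speed of strip below 0.01 m/s); the robot touches nothing.
It fails at once if strip and loader forced together with more than 40 N, all contacts summed (contact force between strip and feeder above 40 N).
It fails at once if the dish is displaced by more than 15 mm (distance of dish from where it was at the start of the episode above 0.015 m).
It fails at once if the bottle is displaced by more than 15 mm (distance of bottle from where it was at the start of the episode above 0.015 m).
It fails at once if the tip box is displaced by more than 15 mm (distance of tipbox from where it was at the start of the episode above 0.015 m).
It also fails if it takes over 54 s, if anything falls off the work surface, if the arm or the gripper's body presses on something with over 40 N, if the wrist force passes 120 N, or if a joint passes its speed limit or range.

## Working session

There is one attempt and no reset: what is moved stays moved. The work goes in short steps, Python scripts to look and compute and a tool call to move; the robot and the scene stay as the last step left them, time stands still between calls to the robot, and variables do not carry over. Pictures are saved under pics/ and viewed, and the job is handed in when it is done.

Besides the shell and the picture viewer there is one more tool, called after "Call:" as name(argument=value, ...) on one line, values as JSON. apply_moves: Moves the arm, as the interface text tells. Its arguments: {"type":"object","properties":{"increments":{"type":"array"}},"required":["increments"]}

```bash
mkdir -p pics; python3 - <<'E'
from rig import *
import cv2
for n in("top","side"):
    cv2.imwrite(f"pics/{n}0.png",snapshot(n)[:,:,::-1])
    print(n,camera_model(n))
print(camera_model("wrist"));print(get_state())
E
```

```text
top {'fovy': 51.83865867937204, 'cx': 251.62544778804002, 'cy': 193.46656109682425, 'R': array([[ 0.00409601, -0.99964673,  0.02626109],
       [-0.9888585 , -0.00795678, -0.14864575],
       [ 0.14880219, -0.02535964, -0.98854175]]), 't': array([ 36.15962233, 565.67162177, 987.27920514])}
side {'fovy': 54.57627354694779, 'cx': 259.85786260139895, 'cy': 190.07060022564124, 'R': array([[-0.9549416 , -0.29598915,  0.02183937],
       [-0.17787765,  0.51187001, -0.8404455 ],
       [ 0.23758383, -0.80646111, -0.54145582]]), 't': array([525.86667114, 124.42481856, 955.55354096])}
{'fovy': 66.10635432668528, 'cx': 256.38532662561187, 'cy': 191.42871780059758, 'hand_eye': array([[-6.89906940e-04, -3.04172076e-01,  9.52616855e-01,
        -1.41630395e+02],
       [ 9.99999745e-01, -3.55281197e-05,  7.12878530e-04,
         7.23026183e-01],
       [-1.82993057e-04,  9.52617104e-01,  3.04172023e-01,
        -7.85988423e+01],
       [ 0.00000000e+00,  0.00000000e+00,  0.00000000e+00,
         1.00000000e+00]])}
{'time': 0.1, 'joint_positions': array([-8.87359575e-01,  2.55704297e-01,  1.07146791e-01, -4.20976068e-04,
       -1.42387897e+00, -2.84590355e-01]), 'qd': array([-5.96299378e-05, -1.04520247e-03,  2.39905484e-03,  1.41513467e-03,
       -1.57978667e-03, -4.25472937e-04]), 'joint_torque': array([-1.18787841e-03, -3.87605882e+01,  2.38473237e+01,  5.37784606e+00,
       -3.78290439e-03, -3.72683985e-05]), 'tool_pos': array([ 213.47805094, -506.41492652,  230.4828015 ]), 'orientation': array([-0.3115462 ,  1.54845988,  0.31414519]), 'wrist_force': array([-0.10556671,  0.0271592 , -0.35288082]), 'ft_torque': array([ 0.03474963, -0.02152368,  0.07094886]), 'finger_gap': 85.31610446178505}
```

View pics/top0.png

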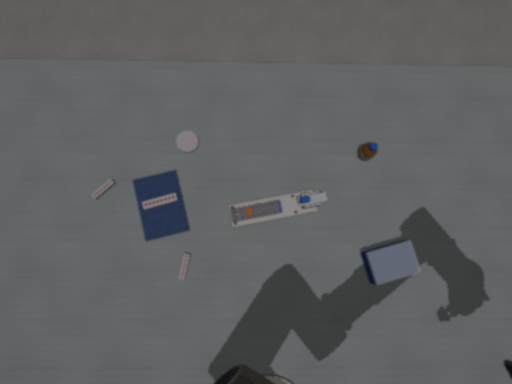

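View pics/side0.png

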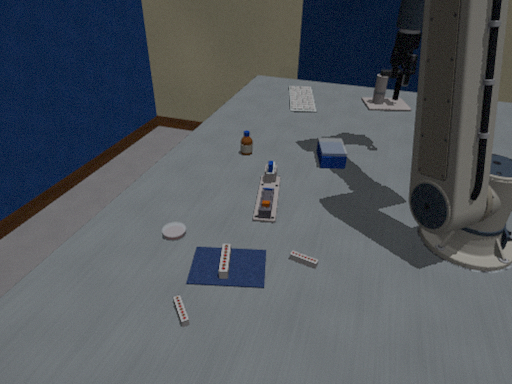

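```bash
cat > h.py <<'E'
import numpy as np, cv2
from rig import *
from scipy.spatial.transform import Rotation as Ro
def ray(n,u,v,st=None):
    m=camera_model(n); f=192/np.tan(np.radians(m["fovy"])/2)
    d=np.array([(u-m["cx"])/f,(v-m["cy"])/f,1])
    if n=="wrist":
        H=m["hand_eye"];R=Ro.from_rotvec(st["orientation"]).as_matrix();p=np.array(st["tool_pos"])
        return p+R@H[:3,3], R@H[:3,:3]@d
    return -m["R"].T@m["t"], m["R"].T@d
def onz(n,u,v,z,st=None):
    o,d=ray(n,u,v,st); return o+d*(z-o[2])/d[2]
def proj(n,X,st=None):
    m=camera_model(n); f=192/np.tan(np.radians(m["fovy"])/2)
    X=np.array(X,float)
    if n=="wrist":
        H=m["hand_eye"];R=Ro.from_rotvec(st["orientation"]).as_matrix();p=np.array(st["tool_pos"])
        c=H[:3,:3].T@(R.T@(X-p)-H[:3,3])
    else: c=m["R"]@X+m["t"]
    return c[:2]/c[2]*f+[m["cx"],m["cy"]]
E
python3 - <<'E'
from h import *
im=cv2.imread("pics/top0.png")
c=im[165:290,85:335]; cv2.imwrite("pics/topc.png",cv2.resize(c,None,fx=3.2,fy=3.2,interpolation=cv2.INTER_CUBIC))
for nm,u,v,z in [("strip",159,201,27),("s2",103,189,20),("s3",184,266,20),("ldr L",233,213,10),("ldrR",325,197,48),("dish",187,141,15),("bottle",368,151,40),("box",391,262,60)]:
    print(nm,onz("top",u,v,z).round(0))
for nm,u,v,z in [("strip",225,261,27),("s2",181,310,20),("s3",304,258,20),("ldr grip",271,166,75),("dish",174,231,15)]:
    print(nm,onz("side",u,v,z).round(0))
E
```

```text
strip [546. 282.  27.]
s2 [577. 431.  20.]
s3 [378. 213.  20.]
ldr L [517.  88.  10.]
ldrR [ 557. -151.   48.]
dish [712. 215.  15.]
bottle [ 683. -271.   40.]
box [ 391. -311.   60.]
strip [540. 298.  27.]
s2 [574. 444.  20.]
s3 [376. 224.  20.]
ldr grip [540. -71.  75.]
dish [706. 227.  15.]
```

View pics/topc.png

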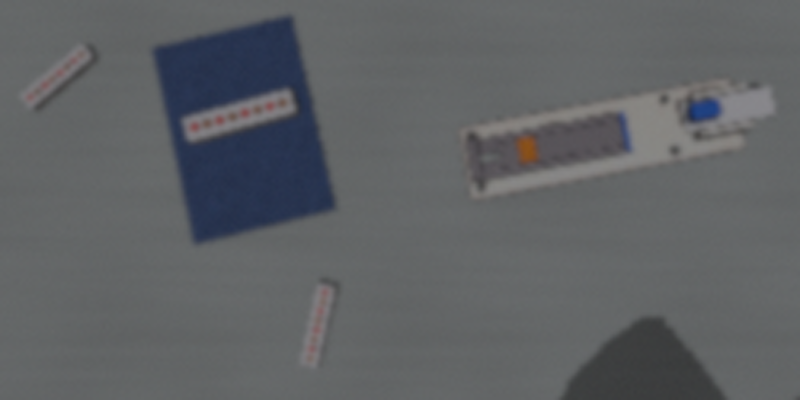

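```bash
cat >> h.py <<'E'
def Rdown(yaw): # tool x down, tool y at heading yaw
    y=np.array([np.cos(yaw),np.sin(yaw),0]);x=np.array([0,0,-1.]);return np.stack([x,y,np.cross(x,y)],1)
def plan(p0,yaw0,p1,yaw1):
    R=Rdown(yaw0); t=R.T@(np.array(p1,float)-np.array(p0,float))/200
    dr=Ro.from_matrix(R.T@Rdown(yaw1)).as_rotvec()/np.pi
    print("travel",t.round(4),"drot",dr.round(4))
E
python3 - <<'E'
from h import *
s=get_state();R=Ro.from_rotvec(s["orientation"]).as_matrix();print(R.round(4)); print(np.arctan2(R[1,1],R[0,1]))
print(onz("wrist",256,191,0,s)); 
E
```

```text
[[-7.000e-04 -3.883e-01  9.215e-01]
 [ 1.500e-03  9.215e-01  3.883e-01]
 [-1.000e+00  1.700e-03 -1.000e-04]]
1.9695807041091087
[ 249.63549275 -490.22329899    0.        ]
```

```bash
python3 - <<'E'
from h import *
plan([213.59,-506.8,231.3],1.9696,[370,-290,220],2.63)
plan([213.59,-506.8,231.3],1.9696,[530,-60,150],3.28)
E
```

```text
travel [0.0565 0.6953 1.1416] drot [-0.2102  0.      0.    ]
travel [0.4065 1.4444 2.3254] drot [-0.4171  0.      0.    ]
```

Call:
apply_moves(increments=[{"travel":[0.05,0.6,1.0],"delta_rot":[-0.417,0,0],"fingers":0},{"travel":[0.05,0.6,1.0],"delta_rot":[-0.417,0,0],"fingers":0},{"travel":[0.05,0.6,1.0],"delta_rot":[-0.417,0,0],"fingers":0},{"travel":[0.05,0.6,1.0],"delta_rot":[-0.417,0,0],"fingers":0},{"travel":[0.05,0.6,1.0],"delta_rot":[-0.417,0,0],"fingers":0},{"travel":[0.05,0.6,1.0],"delta_rot":[-0.417,0,0],"fingers":0},{"travel":[0.05,0.6,1.0],"delta_rot":[-0.417,0,0],"fingers":0},{"travel":[0.05,0.6,1.0],"delta_rot":[-0.417,0,0],"fingers":0}])

```text
time: 1.1
tool_pos: [351.1, -318.4, 220.9]
orientation: [-1.308, 1.142, 1.31]
wrist_force: [0.3, 0.2, -0.6]
finger_gap: 85.3
```

```bash
python3 - <<'E'
from h import *
s=get_state();R=Ro.from_rotvec(s["orientation"]).as_matrix(); y=np.arctan2(R[1,1],R[0,1]);print(s["time"],s["tool_pos"],y,s["joint_positions"].round(2))
y0=1.9696; p=np.array([213.59,-506.825,231.283])+Rdown(y0)@[10,120,200];print(p)
y1=y0+.417*np.pi
plan(p,y1,[530,-60,150],y1)
E
```

```text
1.1 [ 351.11873342 -318.36863747  220.90799735] -3.005156279054591 [-0.4   0.11 -0.1  -0.   -1.36  0.54]
[ 351.2973004  -318.57862044  221.283     ]
travel [ 0.3564 -1.0629  1.1576] drot [0. 0. 0.]
```

Call:
apply_moves(increments=[{"travel":[0.2,-0.9,1.0],"delta_rot":[0,0,0],"fingers":0},{"travel":[0.35,-0.9,1.0],"delta_rot":[0,0,0],"fingers":0},{"travel":[0.35,-0.9,1.0],"delta_rot":[0,0,0],"fingers":0},{"travel":[0.35,-0.9,1.0],"delta_rot":[0,0,0],"fingers":0},{"travel":[0.35,-0.9,1.0],"delta_rot":[0,0,0],"fingers":0},{"travel":[0.35,-0.9,1.0],"delta_rot":[0,0,0],"fingers":0}])

```text
time: 1.85
tool_pos: [502.2, -94.2, 150.0]
orientation: [-1.308, 1.143, 1.311]
wrist_force: [-0.8, 0.4, -0.8]
finger_gap: 85.4
```

```bash
python3 - <<'E'
from h import *
s=get_state();im=snapshot("wrist")[:,:,::-1];cv2.imwrite("pics/w1.png",im);cv2.imwrite("pics/w1b.png",cv2.resize(im,(800,600)))
import pickle;pickle.dump(s,open("s1.pkl","wb"))
print(s["time"],s["tool_pos"],s["orientation"])
E
```

```text
1.85 [502.24566933 -94.21090043 150.0280252 ] [-1.30790253  1.14305533  1.31109864]
```

View pics/w1b.png

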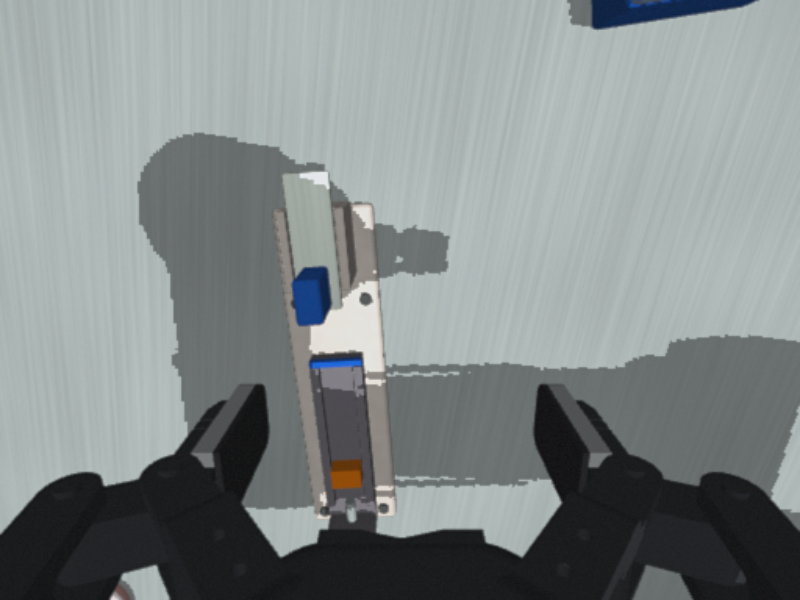

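```bash
python3 - <<'E'
from h import *
im=cv2.imread("pics/w1.png")
c=im[105:225,165:265];cv2.imwrite("pics/c1.png",cv2.resize(c,None,fx=5,fy=5,interpolation=cv2.INTER_NEAREST))
c=im[215:345,185:265];cv2.imwrite("pics/c2.png",cv2.resize(c,None,fx=4.6,fy=4.6,interpolation=cv2.INTER_NEAREST))
E
```

```text
(no output)
```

View pics/c1.png

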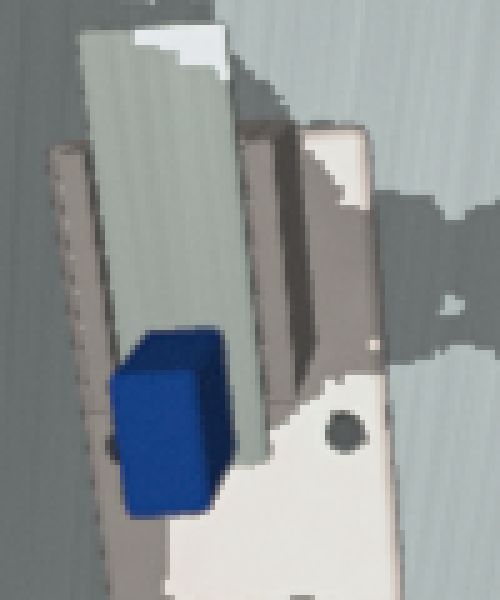

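View pics/c2.png

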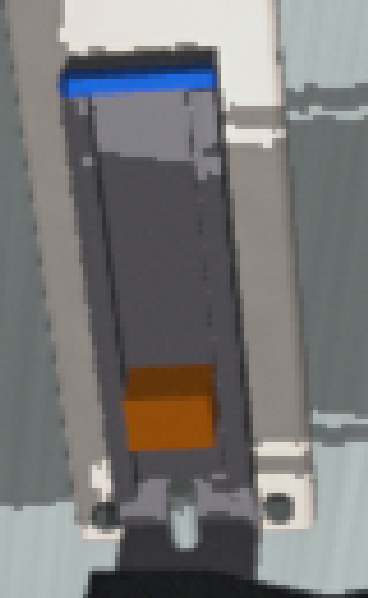

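```bash
python3 - <<'E'
from h import *
import pickle; s=pickle.load(open("s1.pkl","rb"))
c2=lambda x,y:(185+x/4.6-.5,215+y/4.6-.5)
c1=lambda x,y:(165+x/5-.5,105+y/5-.5)
P=lambda uv,z:onz("wrist",*uv,z,s)
L=P(c2(62,97),23);Rr=P(c2(217,93),23);F1=P(c2(124,401),30.5);F2=P(c2(215,396),30.5)
print("lip",L,Rr,np.linalg.norm(L-Rr)); print("fol",F1,F2,np.linalg.norm(F1-F2))
lm=(L+Rr)/2;fm=(F1+F2)/2;d=fm-lm;print(lm,fm,np.hypot(*d[:2]),np.degrees(np.arctan2(d[1],d[0])))
e=F2-F1;print("cross headings",np.degrees(np.arctan2(*(Rr-L)[[1,0]])),np.degrees(np.arctan2(*e[[1,0]])))
# plate edges z=10
a=P(c1(370,130),10);b=P(c2(313,525),10);c=P(c2(83,535),10)
print("plate",a,b,c,np.hypot(*(b-a)[:2]),np.hypot(*(b-c)[:2]),np.degrees(np.arctan2(*(b-a)[[1,0]])))
# rail front right corner z=48.5; rear right
f=P(c1(268,463),48.5);r=P(c1(230,25),48.5);rl=P(c1(80,32),48.5)
print("rail",f,r,rl,np.hypot(*(f-r)[:2]),np.hypot(*(rl-r)[:2]),np.degrees(np.arctan2(*(f-r)[[1,0]])))
g=[P(c1(*q),78.5) for q in[(112,375),(196,372),(207,513),(130,516)]]
print("grip",np.mean(g,0),[np.linalg.norm(g[i]-g[(i+1)%4]).round(1) for i in range(4)])
E
```

```text
lip [551.56033309 -31.72834018  23.        ] [518.16376537 -37.2457461   23.        ] 33.8492614921813
fol [530.48962565  39.33320504  30.5       ] [509.95379745  35.17733259  30.5       ] 20.95212437334822
[534.86204923 -34.48704314  23.        ] [520.22171155  37.25526881  30.5       ] 73.22089054276422 101.53389191987657
cross headings -170.61897061554015 -168.55946006513605
plate [ 524.0797374  -138.96703755   10.        ] [480.53195243  87.1583653   10.        ] [538.6207267   98.18186959  10.        ] 230.28049719617783 59.12548810532655 100.90070752397921
rail [533.33392558 -84.23283414  48.5       ] [ 546.4568544  -156.64773195   48.5       ] [ 569.97979533 -152.3272047    48.5       ] 73.59435226586201 23.916431706369508 100.27159062408018
grip [547.08741817 -95.62278235  78.5       ] [np.float64(12.6), np.float64(22.5), np.float64(11.9), np.float64(22.6)]
```

```bash
python3 - <<'E'
from h import *
y1=1.9696+.417*np.pi; p=np.array([351.297,-318.579,221.283])+Rdown(y1)@[70,-180,200]; print(p,y1-2*np.pi)
plan(p,y1,[550,235,150],y1)
E
```

```text
[502.06180367 -95.71138464 151.283     ] -3.0035411706326425
travel [ 0.0064 -0.465   1.6048] drot [0. 0. 0.]
```

Call:
apply_moves(increments=[{"travel":[0,-0.25,0.8],"delta_rot":[0,0,0],"fingers":0},{"travel":[0,-0.25,0.8],"delta_rot":[0,0,0],"fingers":0},{"travel":[0,-0.25,0.8],"delta_rot":[0,0,0],"fingers":0}])

```text
time: 2.28
tool_pos: [529.7, 70.7, 151.9]
orientation: [-1.308, 1.141, 1.307]
wrist_force: [-0.7, -1.1, 0.6]
finger_gap: 85.7
```

Call:
apply_moves(increments=[{"travel":[0,-0.25,0.8],"delta_rot":[0,0,0],"fingers":0},{"travel":[0,-0.25,0.8],"delta_rot":[0,0,0],"fingers":0},{"travel":[0,-0.25,0.8],"delta_rot":[0,0,0],"fingers":0},{"travel":[0,-0.25,0.8],"delta_rot":[0,0,0],"fingers":0}])

```text
time: 2.78
tool_pos: [557.4, 236.5, 151.0]
orientation: [-1.31, 1.141, 1.31]
wrist_force: [-1.1, -0.7, 0.2]
finger_gap: 85.2
```

```bash
python3 - <<'E'
from h import *
s=get_state();im=snapshot("wrist")[:,:,::-1];cv2.imwrite("pics/w2.png",im);cv2.imwrite("pics/w2b.png",cv2.resize(im,(800,600)))
import pickle;pickle.dump(s,open("s2.pkl","wb"))
R=Ro.from_rotvec(s["orientation"]).as_matrix()
print(s["time"],s["tool_pos"],np.arctan2(R[1,1],R[0,1]),s["joint_positions"],s["qd"].round(3))
y1=1.9696+.417*np.pi; p=np.array([502.0618,-95.711,151.283])+Rdown(y1)@[0,-100,320];print(p)
E
```

```text
2.775 [557.35842897 236.53944254 150.98837431] -3.0040597850534407 [ 6.59149873e-01  3.97533676e-01  1.06018839e-01 -1.04205179e-04
 -1.27929683e+00 -5.21587059e-01] [-0.04  -0.031 -0.039  0.006 -0.005  0.026]
[557.07411441 235.00586571 151.283     ]
```

View pics/w2b.png

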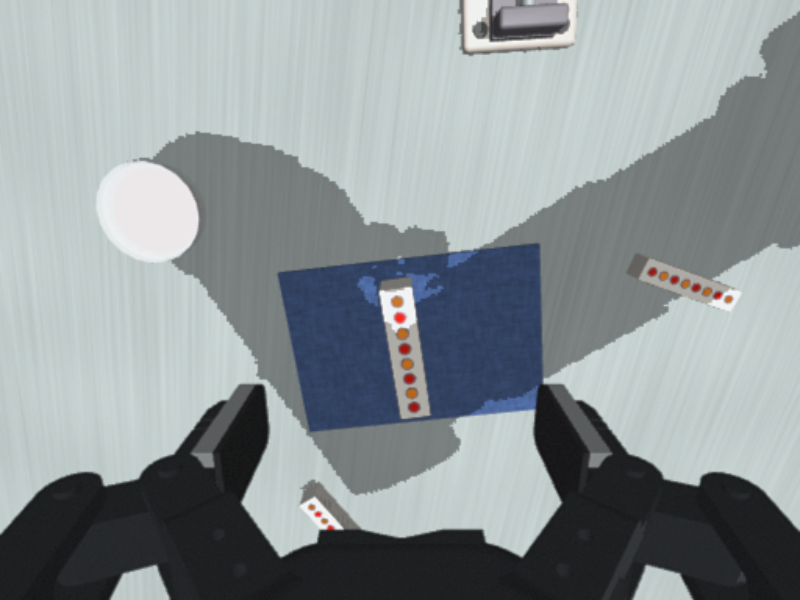

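```bash
python3 - <<'E'
from h import *
im=cv2.imread("pics/w2.png")
c=im[165:285,225:295];cv2.imwrite("pics/c3.png",cv2.resize(c,None,fx=5,fy=5,interpolation=cv2.INTER_NEAREST))
import pickle; s=pickle.load(open("s2.pkl","rb"))
a=onz("wrist",645*.64,270*.64,20,s);b=onz("wrist",738*.64,302*.64,20,s);print("other strip length~",np.linalg.norm(a-b))
E
```

```text
other strip length~ 64.603967109517
```

View pics/c3.png

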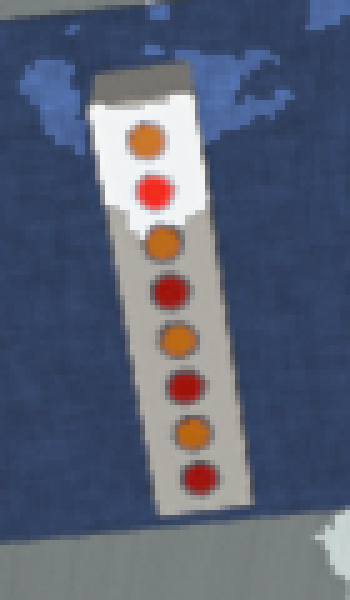

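```bash
python3 - <<'E'
from h import *
import pickle; s=pickle.load(open("s2.pkl","rb"))
q=[onz("wrist",225+x/5-.5,165+y/5-.5,27,s) for x,y in[(88,106),(196,96),(253,505),(160,515)]]
m=np.mean(q,0);print(m,[np.linalg.norm(q[i]-q[(i+1)%4]).round(1) for i in range(4)])
w=[onz("wrist",225+x/5-.5,165+y/5-.5,27,s) for x,y in[(147,141),(200,479)]];print(w,np.linalg.norm(w[0]-w[1]))
d=(q[2]+q[3]-q[0]-q[1])/2; d2=w[1]-w[0]
h=np.arctan2(d[1],d[0]);h2=np.arctan2(d2[1],d2[0]);print(np.degrees([h,h2]))
yaw=(h+h2)/2+np.pi/2-2*np.pi
p=[557.2,235.5,151.283];y1=-3.00354
print("yaw",yaw)
plan(p,y1,[m[0],m[1],50],yaw);plan(p,y1,[m[0],m[1],12],yaw)
E
```

```text
[547.07880031 280.47318567  27.        ] [np.float64(20.4), np.float64(88.5), np.float64(19.3), np.float64(89.0)]
[array([557.52061381, 245.57625612,  27.        ]), array([537.00297352, 316.07506684,  27.        ])] 73.42381000527664
[106.28958424 106.22685883]
yaw -2.8578331573142846
travel [0.5064 0.0192 0.2297] drot [-0.0464  0.      0.    ]
travel [0.6964 0.0192 0.2297] drot [-0.0464  0.      0.    ]
```

Call:
apply_moves(increments=[{"travel":[0.2,0.019,0.23],"delta_rot":[-0.0465,0,0],"fingers":0},{"travel":[0.45,0.019,0.23],"delta_rot":[-0.0465,0,0],"fingers":0.3},{"travel":[0.6,0.019,0.23],"delta_rot":[-0.0465,0,0],"fingers":0.3},{"travel":[0.696,0.019,0.23],"delta_rot":[-0.0465,0,0],"fingers":0.3},{"travel":[0.696,0.019,0.23],"delta_rot":[-0.0465,0,0],"fingers":0.5}])

```text
time: 3.45
tool_pos: [546.4, 277.6, 11.1]
orientation: [-1.413, 1.066, 1.415]
wrist_force: [0.6, -0.9, 0.2]
finger_gap: 43.7
```

```bash
python3 - <<'E'
from h import *
s=get_state();im=snapshot("wrist")[:,:,::-1];cv2.imwrite("pics/w3.png",cv2.resize(im,(800,600)))
print(s["time"],s["tool_pos"],s["wrist_force"],s["finger_gap"])
E
```

```text
3.45 [546.37356366 277.59409099  11.10768291] [ 0.59476474 -0.92791202  0.22642739] 43.70816648261934
```

View pics/w3.png

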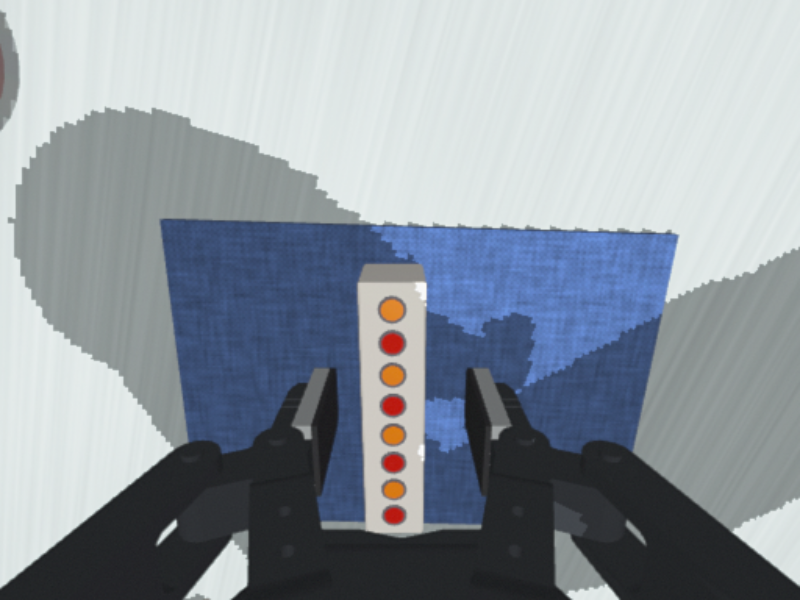

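Call:
apply_moves(increments=[{"travel":[0,0,0],"delta_rot":[0,0,0],"fingers":0.7},{"travel":[0,0,0],"delta_rot":[0,0,0],"fingers":1},{"travel":[0,0,0],"delta_rot":[0,0,0],"fingers":1},{"travel":[0,0,0],"delta_rot":[0,0,0],"fingers":1},{"travel":[0,0,0],"delta_rot":[0,0,0],"fingers":1}])

```text
time: 4.12
tool_pos: [548.0, 280.3, 14.0]
orientation: [-1.416, 1.059, 1.414]
wrist_force: [-0.1, -1.4, 6.7]
finger_gap: 18.6
```

```bash
python3 - <<'E'
from h import *
s=get_state();im=snapshot("wrist")[:,:,::-1];cv2.imwrite("pics/w4.png",im);cv2.imwrite("pics/w4b.png",cv2.resize(im[150:350,150:350],(600,600),interpolation=cv2.INTER_NEAREST))
import pickle;pickle.dump(s,open("s4.pkl","wb"))
R=Ro.from_rotvec(s["orientation"]).as_matrix();print(R.round(4))
print(s["time"],s["tool_pos"],s["wrist_force"],s["finger_gap"],np.arctan2(R[1,1],R[0,1]))
E
```

```text
[[ 2.600e-03 -9.598e-01 -2.806e-01]
 [ 9.000e-04 -2.806e-01  9.598e-01]
 [-1.000e+00 -2.800e-03  2.000e-04]]
4.125 [547.99450724 280.29201536  13.95304337] [-0.06800636 -1.4375976   6.68528953] 18.610047599628263 -2.857150289420341
```

View pics/w4b.png

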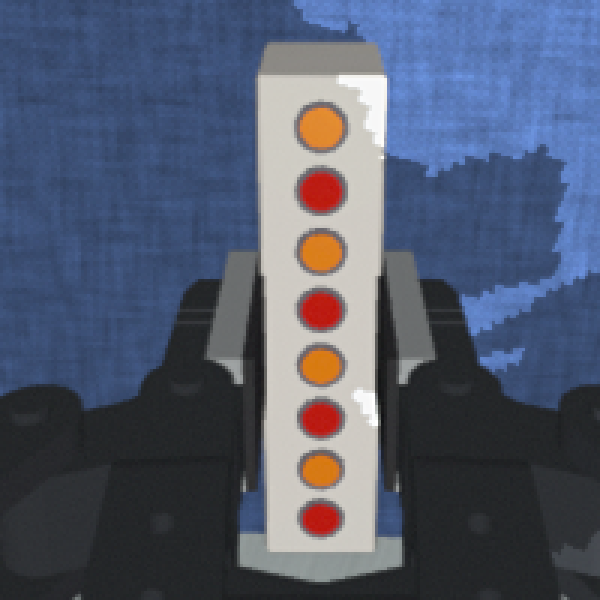

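```bash
python3 - <<'E'
from h import *
import pickle; s=pickle.load(open("s4.pkl","rb"))
R=Ro.from_rotvec(s["orientation"]).as_matrix()
q=[onz("wrist",150+x/3-.5,150+y/3-.5,27,s) for x,y in[(321,127),(321,519),(322,76),(322,551)]]
for a in q: print(a, (R.T@(a-s["tool_pos"])).round(2))
m=(q[0]+q[1])/2; print(m,R.T@(m-s["tool_pos"])); m=(q[2]+q[3])/2; print(m,R.T@(m-s["tool_pos"]))
E
```

```text
[557.30680968 245.53757431  27.        ] [-13.06   0.78 -35.97]
[536.72289423 315.8624227   27.        ] [-13.04   0.8   37.31]
[559.41855109 237.78940709  27.        ] [-13.06   0.93 -44.  ]
[534.56421144 322.59554122  27.        ] [-13.04   0.98  44.37]
[547.01485195 280.69999851  27.        ] [-13.04908511   0.78951779   0.66879847]
[546.99138126 280.19247415  27.        ] [-13.04962835   0.95446738   0.1882538 ]
```

```bash
python3 - <<'E'
from h import *
y0=1.9696+.417*np.pi; p=np.array([557.074,235.006,151.283])+Rdown(y0)@[139.2,3.8,46]; yy=y0+.0465*np.pi; print(p,yy-2*np.pi)
plan(p,yy,[532.06,-17.08,80],-2.9461)
E
```

```text
[546.97993681 280.04542593  12.083     ] -2.8574571122407173
travel [-0.3396  0.4881 -1.4051] drot [0.0282 0.     0.    ]
```

Call:
apply_moves(increments=[{"travel":[-0.15,0,0],"delta_rot":[0,0,0],"fingers":1},{"travel":[-0.34,0,0],"delta_rot":[0,0,0],"fingers":1},{"travel":[-0.34,0.1,-0.3],"delta_rot":[0.014,0,0],"fingers":1},{"travel":[-0.34,0.2,-0.6],"delta_rot":[0.028,0,0],"fingers":1},{"travel":[-0.34,0.24,-0.7],"delta_rot":[0.028,0,0],"fingers":1},{"travel":[-0.34,0.24,-0.7],"delta_rot":[0.028,0,0],"fingers":1}])

```text
time: 4.92
tool_pos: [540.0, 130.9, 80.4]
orientation: [-1.351, 1.111, 1.351]
wrist_force: [-1.0, 0.1, -0.3]
finger_gap: 18.4
```

```bash
python3 - <<'E'
from h import *
yy=-2.857457; p=np.array([546.98,280.045,12.083])+Rdown(yy)@[-68,48,-140]; yy-=.028*np.pi; print(p,yy, get_state()["tool_pos"],get_state()["finger_gap"])
plan(p,yy,[532.06,-17.08,80],-2.9461)
plan(p,yy,[532.06,-17.08,52],-2.9461)
E
```

```text
[540.15049432 132.2026588   80.083     ] -2.945421594300514 [540.04618452 130.94036931  80.4328746 ] 18.395118853181803
travel [ 4.000e-04  1.852e-01 -7.242e-01] drot [0.0002 0.     0.    ]
travel [ 0.1404  0.1852 -0.7242] drot [0.0002 0.     0.    ]
```

Call:
apply_moves(increments=[{"travel":[0,0.07,-0.3],"delta_rot":[0,0,0],"fingers":1},{"travel":[0,0.15,-0.6],"delta_rot":[0,0,0],"fingers":1},{"travel":[0,0.185,-0.724],"delta_rot":[0,0,0],"fingers":1},{"travel":[0.1,0.185,-0.724],"delta_rot":[0,0,0],"fingers":1},{"travel":[0.14,0.185,-0.724],"delta_rot":[0,0,0],"fingers":1},{"travel":[0.14,0.185,-0.724],"delta_rot":[0,0,0],"fingers":1}])

```text
time: 5.68
tool_pos: [532.0, -16.2, 51.6]
orientation: [-1.353, 1.11, 1.354]
wrist_force: [0.2, 0.2, -0.6]
finger_gap: 18.8
```

```bash
python3 - <<'E'
from h import *
s=get_state();im=snapshot("wrist")[:,:,::-1];cv2.imwrite("pics/w5.png",im);cv2.imwrite("pics/w5b.png",cv2.resize(im[50:350,100:400],(600,600),interpolation=cv2.INTER_NEAREST))
cv2.imwrite("pics/side5.png",cv2.resize(snapshot("side")[100:300,180:380,::-1],(600,600),interpolation=cv2.INTER_CUBIC))
import pickle;pickle.dump(s,open("s5.pkl","wb"))
R=Ro.from_rotvec(s["orientation"]).as_matrix();print(s["time"],s["tool_pos"],s["wrist_force"],np.arctan2(R[1,1],R[0,1]),R[:,0])
E
```

```text
5.675 [532.04491928 -16.23481148  51.61762166] [ 0.21232316  0.16345659 -0.55783607] -2.944085243756257 [-1.17883389e-03 -3.26653639e-04 -9.99999252e-01]
```

View pics/w5b.png

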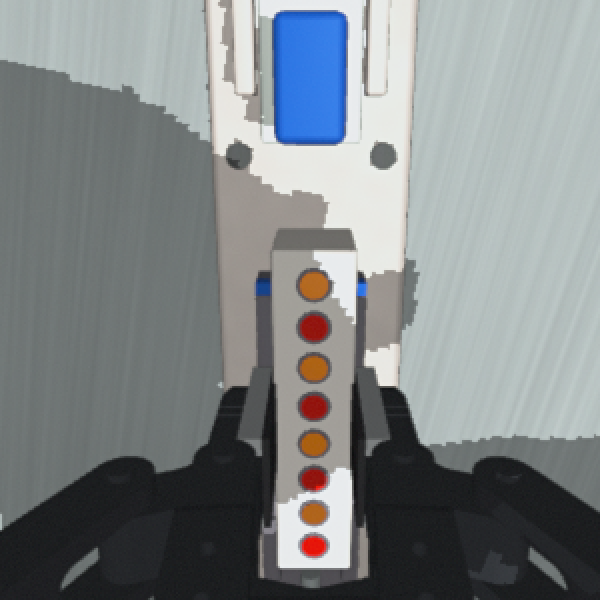

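View pics/side5.png

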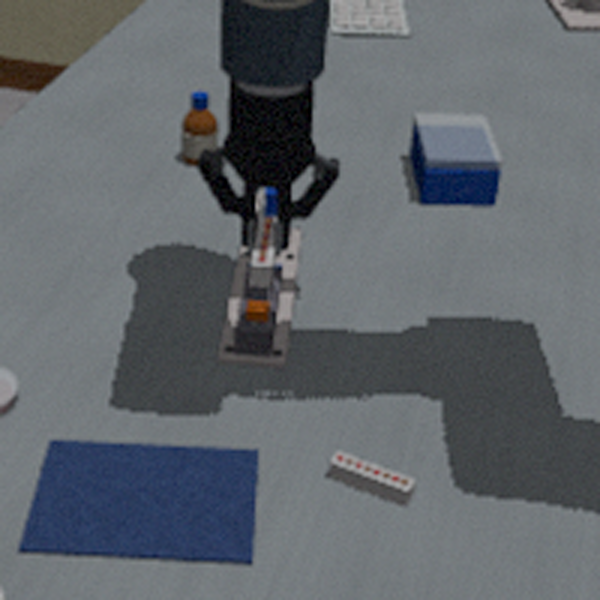

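```bash
python3 - <<'E'
from h import *
import pickle; s=pickle.load(open("s5.pkl","rb"))
R=Ro.from_rotvec(s["orientation"]).as_matrix()
def T(x,y,z): 
    a=onz("wrist",100+x/2-.25,50+y/2-.25,z,s); return R.T@(a-s["tool_pos"])
def pr(n,*q):
    t=[T(*a) for a in q]; print(n,[a[1:].round(2) for a in t],"mid",np.mean(t,0)[1:].round(2))
zt=s["tool_pos"][2]+13
pr("wells",(314,285,zt),(314,545,zt))
pr("strip rear edge",(273,250,zt),(356,250,zt))
pr("strip front",(279,569,zt),(350,569,zt))
pr("lip inner",(256.5,296,23),(367,294,23))
pr("holes",(238,156,10),(383,156,10))
pr("plate edge y350",(222,350,10),(400,350,10))
pr("plate edge y180",(214.5,180,10),(409,180,10))
pr("railfront",(261,142,48.5),(361,142,48.5))
pr("grip front",(274,137,78.5),(346,137,78.5)); pr("grip rear",(274,12,78.5),(346,12,78.5))
E
```

```text
wells [array([  0.95, -35.81]), array([ 0.99, 37.11])] mid [0.97 0.65]
strip rear edge [array([ -8.27, -44.09]), array([ 10.39, -44.08])] mid [  1.06 -44.09]
strip front [array([-8.48, 45.05]), array([10.75, 45.08])] mid [ 1.13 45.07]
lip inner [array([-16.49, -18.82]), array([ 17.2 , -19.45])] mid [  0.35 -19.14]
holes [array([-22.13, -59.49]), array([ 22.1 , -59.49])] mid [-2.000e-02 -5.949e+01]
plate edge y350 [array([-30.04,   4.96]), array([30.19,  5.  ])] mid [0.08 4.98]
plate edge y180 [array([-29.66, -52.21]), array([ 30.39, -52.21])] mid [  0.37 -52.21]
railfront [array([-11.71, -66.55]), array([ 12.21, -66.55])] mid [  0.25 -66.55]
grip front [array([ -6.66, -69.74]), array([  6.96, -69.74])] mid [  0.15 -69.74]
grip rear [array([ -6.22, -91.38]), array([  6.59, -91.38])] mid [  0.18 -91.38]
```

Call:
apply_moves(increments=[{"travel":[0.04,-0.003,0],"delta_rot":[0,0,0],"fingers":1},{"travel":[0.079,-0.003,0],"delta_rot":[0,0,0],"fingers":1},{"travel":[0.079,-0.003,0.02],"delta_rot":[0,0,0],"fingers":1},{"travel":[0.079,-0.003,0.035],"delta_rot":[0,0,0],"fingers":1},{"travel":[0.079,-0.003,0.035],"delta_rot":[0,0,0],"fingers":1}])

```text
time: 6.4
tool_pos: [531.4, -9.8, 36.5]
orientation: [-1.353, 1.11, 1.352]
wrist_force: [-0.5, 0.5, 0.1]
finger_gap: 18.5
```

Call:
apply_moves(increments=[{"travel":[0,0,0.015],"delta_rot":[0,0,0],"fingers":1},{"travel":[0,0,0.03],"delta_rot":[0,0,0],"fingers":1},{"travel":[0,0,0.03],"delta_rot":[0,0,0],"fingers":1}])

```text
time: 6.78
tool_pos: [530.3, -4.3, 36.5]
orientation: [-1.353, 1.11, 1.352]
wrist_force: [1.4, -2.3, -0.0]
finger_gap: 17.9
```

Call:
apply_moves(increments=[{"travel":[0,0,0.015],"delta_rot":[0,0,0],"fingers":1},{"travel":[0,0,0.03],"delta_rot":[0,0,0],"fingers":1},{"travel":[0,0,0.03],"delta_rot":[0,0,0],"fingers":1}])

```text
time: 7.15
tool_pos: [529.1, 1.7, 36.5]
orientation: [-1.353, 1.11, 1.352]
wrist_force: [1.6, -3.9, 1.5]
finger_gap: 18.1
```

```bash
python3 - <<'E'
from h import *
s=get_state();im=snapshot("wrist")[:,:,::-1];cv2.imwrite("pics/w6.png",im);cv2.imwrite("pics/w6b.png",cv2.resize(im[50:350,100:400],(600,600),interpolation=cv2.INTER_NEAREST))
import pickle;pickle.dump(s,open("s6.pkl","wb"))
R=Ro.from_rotvec(s["orientation"]).as_matrix();print(s["time"],s["tool_pos"],s["wrist_force"],s["ft_torque"],np.arctan2(R[1,1],R[0,1]),R[:,0],"moved",(s["tool_pos"]-np.array([532.045,-16.235,51.618]))@R)
E
```

```text
7.15 [529.10940705   1.69947364  36.46232306] [ 1.55778952 -3.86735325  1.45976738] [-1.4143803  -0.31056956  0.03565046] -2.945023736471858 [ 3.26322757e-04 -3.48158714e-04 -9.99999886e-01] moved [15.14847322 -0.61982043 18.16857661]
```

View pics/w6b.png

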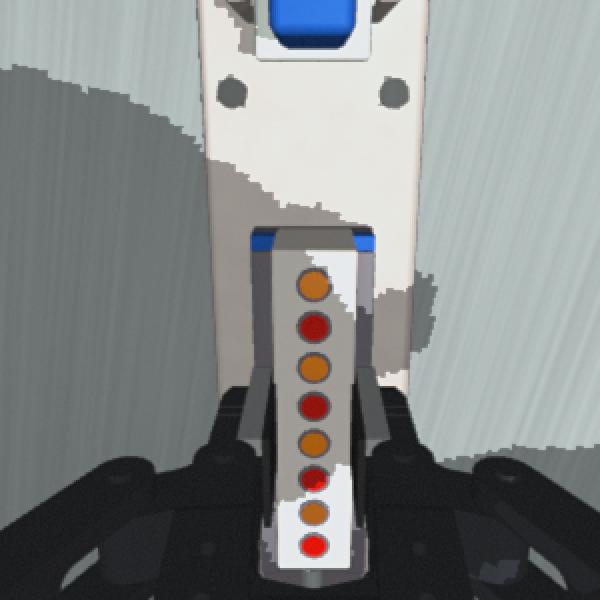

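```bash
python3 - <<'E'
from h import *
import pickle; s=pickle.load(open("s6.pkl","rb"))
R=Ro.from_rotvec(s["orientation"]).as_matrix()
def T(x,y,z): 
    a=onz("wrist",100+x/2-.25,50+y/2-.25,z,s); return R.T@(a-s["tool_pos"])
def pr(n,*q):
    t=[T(*a) for a in q]; print(n,[a[1:].round(2) for a in t],"mid",np.mean(t,0)[1:].round(2))
zt=s["tool_pos"][2]+13
pr("wells",(314,285,zt),(314,545,zt))
pr("strip rear edge",(273,250,zt),(356,250,zt))
pr("lip inner",(251.5,251,23),(375,250,23))
pr("holes",(232,93,10),(394.5,93,10))
pr("plate edge y350",(217,350,10),(412,350,10))
pr("plate edge y180",(206,180,10),(422,180,10))
E
```

```text
wells [array([  0.95, -35.81]), array([ 0.99, 37.09])] mid [0.97 0.64]
strip rear edge [array([ -8.27, -44.08]), array([ 10.39, -44.08])] mid [  1.06 -44.08]
lip inner [array([-15.95, -36.94]), array([ 17.54, -37.22])] mid [  0.8  -37.08]
holes [array([-21.23, -77.75]), array([ 22.84, -77.76])] mid [  0.81 -77.75]
plate edge y350 [array([-29.05,  -1.84]), array([31.47, -1.84])] mid [ 1.21 -1.84]
plate edge y180 [array([-29.57, -54.29]), array([ 31.62, -54.3 ])] mid [  1.02 -54.3 ]
```

Call:
apply_moves(increments=[{"travel":[0,0,0.015],"delta_rot":[0,0,0],"fingers":1},{"travel":[0,0,0.03],"delta_rot":[0,0,0],"fingers":1},{"travel":[0,0,0.04],"delta_rot":[0,0,0],"fingers":1},{"travel":[0,0,0.045],"delta_rot":[0,0,0],"fingers":1},{"travel":[0,0,0.045],"delta_rot":[0,0,0],"fingers":1}])

```text
time: 7.82
tool_pos: [527.4, 10.2, 36.5]
orientation: [-1.353, 1.11, 1.352]
wrist_force: [2.1, -5.6, 0.8]
finger_gap: 18.4
```

```bash
python3 - <<'E'
from h import *
s=get_state();im=snapshot("wrist")[:,:,::-1];cv2.imwrite("pics/w7.png",im);cv2.imwrite("pics/w7b.png",cv2.resize(im[50:350,100:400],(600,600),interpolation=cv2.INTER_NEAREST))
import pickle;pickle.dump(s,open("s7.pkl","wb"))
R=Ro.from_rotvec(s["orientation"]).as_matrix();print(s["time"],s["tool_pos"],s["wrist_force"],np.arctan2(R[1,1],R[0,1]),R[:,0],"moved",(s["tool_pos"]-np.array([532.045,-16.235,51.618]))@R)
E
```

```text
7.825 [527.39177379  10.1760048   36.45589557] [ 2.09128354 -5.60866419  0.80352651] -2.9451144255959276 [ 2.79398625e-04 -8.61252598e-04 -9.99999590e-01] moved [15.13805156 -0.59056038 26.82487154]
```

View pics/w7b.png

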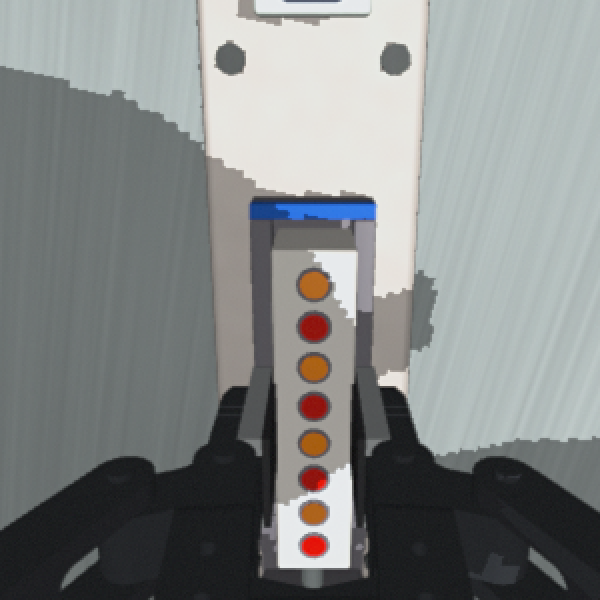

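```bash
python3 - <<'E'
from h import *
import pickle; s=pickle.load(open("s7.pkl","rb"))
R=Ro.from_rotvec(s["orientation"]).as_matrix()
def T(x,y,z): 
    a=onz("wrist",100+x/2-.25,50+y/2-.25,z,s); return (R.T@(a-s["tool_pos"])).round(2)
zt=s["tool_pos"][2]+13
print("rear top",T(314,250,zt),"rear bottom",T(314,228,zt-24),"lip",T(250,220,23),T(376,219,23))
E
python3 - <<'E'
import cv2
im=cv2.imread("pics/w7.png");cv2.imwrite("pics/c7.png",cv2.resize(im[140:190,215:300],None,fx=8,fy=8,interpolation=cv2.INTER_NEAREST))
E
```

```text
rear top [-12.96   0.95 -44.08] rear bottom [ 11.04   1.   -43.84] lip [ 13.5  -16.08 -45.47] [ 13.5   17.54 -45.74]
```

View pics/c7.png

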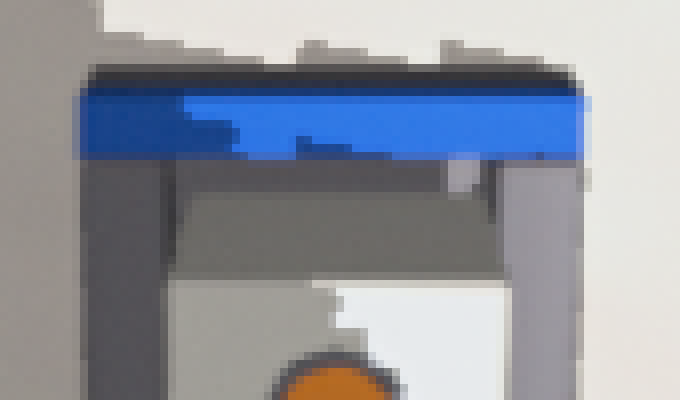

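Call:
apply_moves(increments=[{"travel":[0,-0.002,0],"delta_rot":[0,0,0],"fingers":1},{"travel":[0.005,-0.002,0],"delta_rot":[0,0,0],"fingers":1},{"travel":[0.01,-0.002,0],"delta_rot":[0,0,0],"fingers":1},{"travel":[0.015,-0.002,0],"delta_rot":[0,0,0],"fingers":1},{"travel":[0.015,-0.002,0],"delta_rot":[0,0,0],"fingers":1}])

```text
time: 8.5
tool_pos: [527.9, 10.2, 33.7]
orientation: [-1.353, 1.11, 1.352]
wrist_force: [1.1, -6.6, 2.3]
finger_gap: 18.2
```

Call:
apply_moves(increments=[{"travel":[0.005,0,0],"delta_rot":[0,0,0],"fingers":1},{"travel":[0.01,0,0],"delta_rot":[0,0,0],"fingers":1},{"travel":[0.01,0,0],"delta_rot":[0,0,0],"fingers":1}])

```text
time: 8.88
tool_pos: [528.0, 10.2, 31.7]
orientation: [-1.353, 1.11, 1.352]
wrist_force: [1.0, -5.3, 2.7]
finger_gap: 18.1
```

Call:
apply_moves(increments=[{"travel":[0.005,0,0],"delta_rot":[0,0,0],"fingers":1},{"travel":[0.01,0,0],"delta_rot":[0,0,0],"fingers":1},{"travel":[0.01,0,0],"delta_rot":[0,0,0],"fingers":1}])

```text
time: 9.25
tool_pos: [528.1, 10.2, 29.8]
orientation: [-1.354, 1.11, 1.351]
wrist_force: [1.3, -6.2, 2.6]
finger_gap: 18.5
```

Call:
apply_moves(increments=[{"travel":[0.004,0,0],"delta_rot":[0,0,0],"fingers":1},{"travel":[0.004,0,0],"delta_rot":[0,0,0],"fingers":1}])

```text
time: 9.5
tool_pos: [528.1, 10.2, 29.0]
orientation: [-1.353, 1.11, 1.351]
wrist_force: [1.0, -6.4, 2.8]
finger_gap: 18.1
```

Call:
apply_moves(increments=[{"travel":[0.004,0,0],"delta_rot":[0,0,0],"fingers":1},{"travel":[0.004,0,0],"delta_rot":[0,0,0],"fingers":1}])

```text
time: 9.75
tool_pos: [528.1, 10.2, 28.9]
orientation: [-1.354, 1.109, 1.351]
wrist_force: [-1.6, -6.0, 8.3]
finger_gap: 18.4
```

Call:
apply_moves(increments=[{"travel":[0.002,0,0],"delta_rot":[0,0,0],"fingers":1},{"travel":[0.002,0,0],"delta_rot":[0,0,0],"fingers":0.7},{"travel":[0.002,0,0],"delta_rot":[0,0,0],"fingers":0.6},{"travel":[0.002,0,0],"delta_rot":[0,0,0],"fingers":0.5}])

```text
time: 10.25
tool_pos: [527.4, 11.0, 26.9]
orientation: [-1.352, 1.11, 1.353]
wrist_force: [0.8, 0.4, 0.5]
finger_gap: 42.5
```

```bash
python3 - <<'E'
from h import *
s=get_state();im=snapshot("wrist")[:,:,::-1];cv2.imwrite("pics/w8.png",im);cv2.imwrite("pics/w8b.png",cv2.resize(im[50:350,100:400],(600,600),interpolation=cv2.INTER_NEAREST))
import pickle;pickle.dump(s,open("s8.pkl","wb"))
R=Ro.from_rotvec(s["orientation"]).as_matrix();print(s["time"],s["tool_pos"],s["wrist_force"],s["finger_gap"],np.arctan2(R[1,1],R[0,1]),R[:,0])
E
```

```text
10.25 [527.3948259   11.04346144  26.94883958] [0.7564464  0.37666855 0.47886649] 42.47808509893204 -2.9453948924376276 [-5.51940553e-04  4.26854633e-04 -9.99999757e-01]
```

View pics/w8b.png

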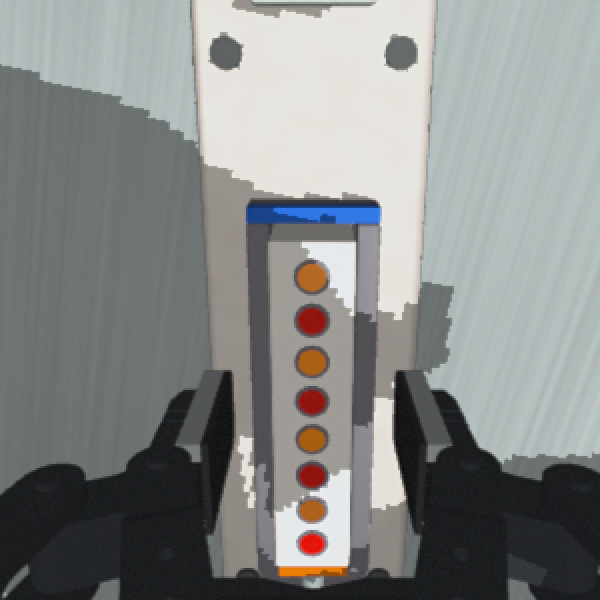

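```bash
python3 - <<'E'
from h import *
import pickle; s=pickle.load(open("s8.pkl","rb"))
R=Ro.from_rotvec(s["orientation"]).as_matrix()
def T(x,y,z): 
    a=onz("wrist",100+x/2-.25,50+y/2-.25,z,s); return (R.T@(a-s["tool_pos"])).round(2)
for z in (42,44):
  print("rear top",T(269.5,241,z),T(357,241,z),"lip",T(246,224,23),T(381,223,23),"front",T(275,566,z),T(350,566,z),"wells",T(312,277,z),T(312,544,z))
E
```

```text
rear top [-15.08  -8.85 -46.67] [-15.07  10.41 -46.67] lip [  3.92 -16.08 -46.43] [  3.93  17.79 -46.68] front [-15.03  -9.39  42.13] [-15.02  10.58  42.15] wells [-15.07   0.5  -38.38] [-15.03   0.46  34.97]
rear top [-17.08  -8.7  -47.16] [-17.07  10.26 -47.16] lip [  3.92 -16.08 -46.43] [  3.93  17.79 -46.68] front [-17.03  -9.23  40.24] [-17.03  10.42  40.26] wells [-17.07   0.5  -38.99] [-17.03   0.47  33.2 ]
```

Call:
apply_moves(increments=[{"travel":[-0.05,0,0],"delta_rot":[0,0,0],"fingers":0.5},{"travel":[-0.3,0,0],"delta_rot":[0,0,0],"fingers":0.5},{"travel":[-0.35,0,-0.05],"delta_rot":[0,0,0],"fingers":0.5},{"travel":[-0.35,0,-0.3],"delta_rot":[0,0,0],"fingers":0.5},{"travel":[-0.35,0,-0.5],"delta_rot":[0,0,0],"fingers":0.5},{"travel":[-0.35,0,-0.543],"delta_rot":[0,0,0],"fingers":0.5},{"travel":[-0.35,0,-0.543],"delta_rot":[0,0,0],"fingers":0.5}])

```text
time: 11.18
tool_pos: [548.6, -96.2, 97.2]
orientation: [-1.351, 1.111, 1.352]
wrist_force: [-1.0, -0.0, -0.0]
finger_gap: 42.9
```

```bash
python3 - <<'E'
from h import *
s=get_state();im=snapshot("wrist")[:,:,::-1];cv2.imwrite("pics/w9.png",im);cv2.imwrite("pics/w9b.png",cv2.resize(im,(800,600)))
import pickle;pickle.dump(s,open("s9.pkl","wb"))
im=snapshot("side")[:,:,::-1];cv2.imwrite("pics/s9.png",cv2.resize(im[130:230,200:330],None,fx=5,fy=5,interpolation=cv2.INTER_CUBIC))
print(s["time"],s["tool_pos"],s["wrist_force"],s["finger_gap"])
E
```

```text
11.175 [548.64557486 -96.23264675  97.21426164] [-0.97740315 -0.04729583 -0.04502421] 42.86551298252019
```

View pics/w9b.png

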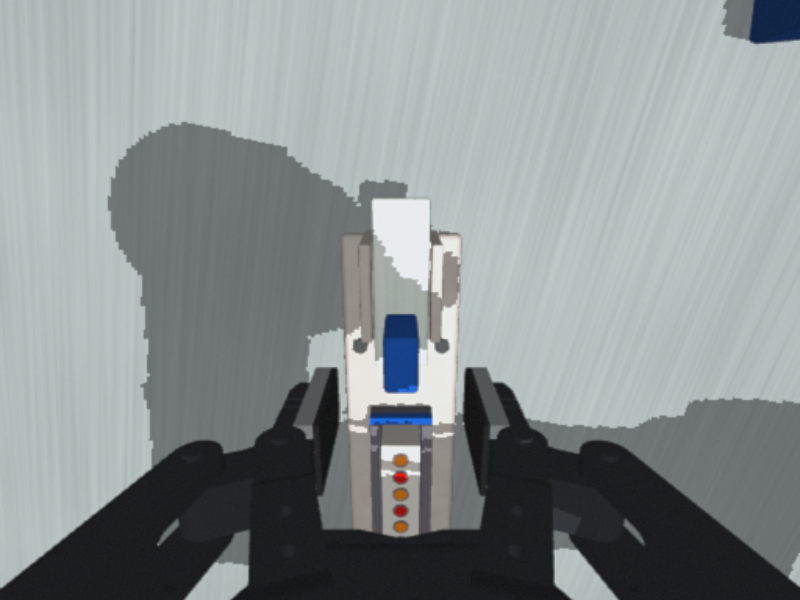

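View pics/s9.png

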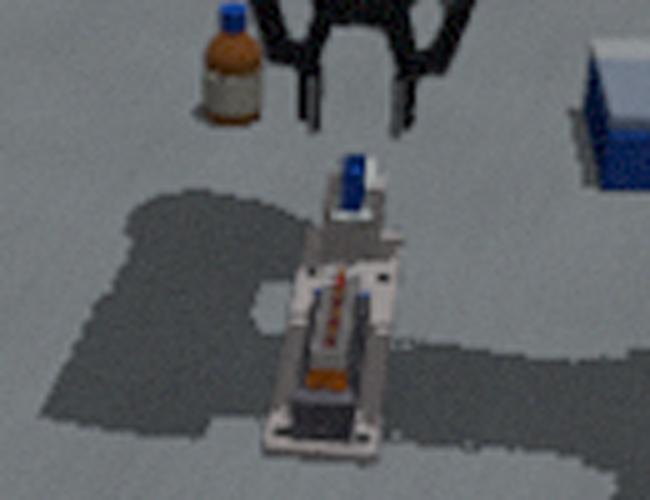

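```bash
python3 - <<'E'
from h import *
import pickle; s=pickle.load(open("s9.pkl","rb"))
R=Ro.from_rotvec(s["orientation"]).as_matrix()
def T(x,y,z): 
    a=onz("wrist",x*.64-.2,y*.64-.2,z,s); return (R.T@(a-s["tool_pos"])).round(2)
print(T(384,338,78.5),T(418,338,78.5),T(384,391,78.5),T(418,391,78.5))
E
```

```text
[ 18.71  -5.53 -10.84] [ 18.71   7.23 -10.84] [18.72 -5.78 11.47] [18.72  7.48 11.48]
```

Call:
apply_moves(increments=[{"travel":[0.12,0,0],"delta_rot":[0,0,0],"fingers":0.5},{"travel":[0.2,0,0],"delta_rot":[0,0,0],"fingers":0.5},{"travel":[0.2,0,0],"delta_rot":[0,0,0],"fingers":0.7},{"travel":[0.2,0,0],"delta_rot":[0,0,0],"fingers":1},{"travel":[0.2,0,0],"delta_rot":[0,0,0],"fingers":1},{"travel":[0.2,0,0],"delta_rot":[0,0,0],"fingers":1}])

```text
time: 12.02
tool_pos: [548.8, -95.6, 58.0]
orientation: [-1.352, 1.109, 1.352]
wrist_force: [-3.1, 2.4, 3.4]
finger_gap: 12.6
```

Call:
apply_moves(increments=[{"travel":[0,0,0.05],"delta_rot":[0,0,0],"fingers":1},{"travel":[0,0,0.1],"delta_rot":[0,0,0],"fingers":1},{"travel":[0,0,0.15],"delta_rot":[0,0,0],"fingers":1},{"travel":[0,0,0.19],"delta_rot":[0,0,0],"fingers":1},{"travel":[0,0,0.22],"delta_rot":[0,0,0],"fingers":1},{"travel":[0,0,0.24],"delta_rot":[0,0,0],"fingers":1}])

```text
time: 12.78
tool_pos: [539.5, -48.6, 58.0]
orientation: [-1.354, 1.11, 1.352]
wrist_force: [-3.1, -3.3, 4.8]
finger_gap: 12.8
```

Call:
apply_moves(increments=[{"travel":[0,0,0.02],"delta_rot":[0,0,0],"fingers":1},{"travel":[0,0,0.04],"delta_rot":[0,0,0],"fingers":1},{"travel":[0,0,0.055],"delta_rot":[0,0,0],"fingers":1},{"travel":[0,0,0.065],"delta_rot":[0,0,0],"fingers":1},{"travel":[0,0,0.065],"delta_rot":[0,0,0],"fingers":1}])

```text
time: 13.4
tool_pos: [537.4, -37.9, 58.1]
orientation: [-1.356, 1.112, 1.351]
wrist_force: [-0.6, -11.1, 2.9]
finger_gap: 12.8
```

Call:
apply_moves(increments=[{"travel":[0,0,0.005],"delta_rot":[0,0,0],"fingers":1},{"travel":[0,0,0.01],"delta_rot":[0,0,0],"fingers":1},{"travel":[0,0,0.01],"delta_rot":[0,0,0],"fingers":1}])

```text
time: 13.78
tool_pos: [537.3, -37.7, 58.1]
orientation: [-1.358, 1.114, 1.349]
wrist_force: [3.4, -18.6, 0.7]
finger_gap: 12.6
```

```bash
python3 - <<'E'
from h import *
s=get_state();im=snapshot("wrist")[:,:,::-1];cv2.imwrite("pics/w10.png",im);cv2.imwrite("pics/w10b.png",cv2.resize(im,(800,600)))
import pickle;pickle.dump(s,open("s10.pkl","wb"))
print(s["time"],s["tool_pos"],s["wrist_force"],s["finger_gap"])
E
```

```text
13.775 [537.33719353 -37.70878398  58.0525962 ] [  3.35067848 -18.5975122    0.72773437] 12.612746015389387
```

View pics/w10b.png

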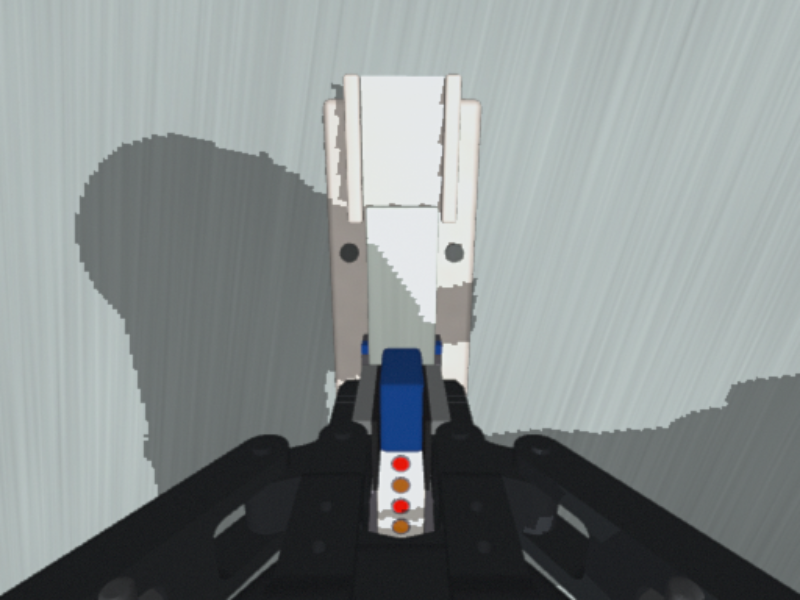

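Call:
apply_moves(increments=[{"travel":[0,0,-0.005],"delta_rot":[0,0,0],"fingers":0.7},{"travel":[0,0,-0.005],"delta_rot":[0,0,0],"fingers":0.5},{"travel":[0,0,-0.005],"delta_rot":[0,0,0],"fingers":0.5},{"travel":[-0.2,0,-0.005],"delta_rot":[0,0,0],"fingers":0.5},{"travel":[-0.4,0,-0.005],"delta_rot":[0,0,0],"fingers":0.5},{"travel":[-0.4,0,-0.2],"delta_rot":[0,0,0],"fingers":0.5},{"travel":[-0.4,0,-0.2],"delta_rot":[0,0,0],"fingers":0.5}])

```text
time: 14.7
tool_pos: [544.8, -74.3, 137.6]
orientation: [-1.351, 1.11, 1.35]
wrist_force: [0.3, -0.0, -0.7]
finger_gap: 42.6
```

```bash
python3 - <<'E'
from h import *
s=get_state();im=snapshot("wrist")[:,:,::-1];cv2.imwrite("pics/w11.png",im);cv2.imwrite("pics/w11b.png",cv2.resize(im[70:370,110:410],(600,600),interpolation=cv2.INTER_NEAREST))
import pickle;pickle.dump(s,open("s11.pkl","wb"))
print(s["time"],s["tool_pos"],s["wrist_force"],s["finger_gap"])
E
```

```text
14.7 [544.75857208 -74.25797077 137.63934518] [ 0.25241765 -0.0225506  -0.67284513] 42.61048600545393
```

View pics/w11b.png

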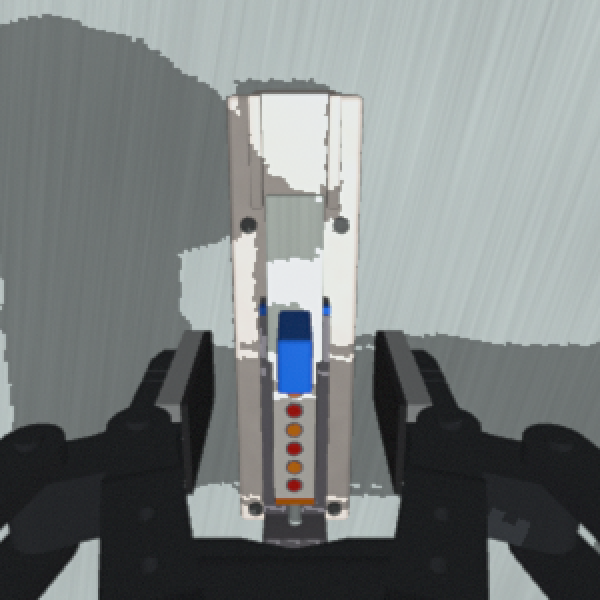

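```bash
python3 - <<'E'
from h import *
import pickle; s=pickle.load(open("s11.pkl","rb"))
R=Ro.from_rotvec(s["orientation"]).as_matrix()
def T(x,y,z): 
    a=onz("wrist",110+x/2-.25,70+y/2-.25,z,s); return (R.T@(a-s["tool_pos"])).round(2)
for n,a in dict(plateR=(295,96.5,10),plateF=(340,517,10),rail_rear=(295,196,48.5),gripr=(295,339,78.5),gripf=(295,392,78.5),w4=(294.5,411,42),w8=(294.5,485,42),stripfront=(294.5,498,42),lipL=(263,316,23),lipR=(327,316,23),hole=(295,225,10),holef=(295,508,10)).items(): print(n,T(*a)[1:])
E
```

```text
plateR [  1.66 -59.56]
plateF [ 27.24 170.63]
rail_rear [  1.56 -23.38]
gripr [ 1.51 24.77]
gripf [ 1.53 47.59]
w4 [ 1.47 80.41]
w8 [  1.5  121.97]
stripfront [  1.51 129.67]
lipL [-13.47  40.94]
lipR [16.92 40.93]
hole [ 1.73 -0.27]
holef [  1.9  164.43]
```

```bash
python3 - <<'E'
from h import *
import pickle; s=pickle.load(open("s10.pkl","rb"))
im=cv2.imread("pics/w10.png");cv2.imwrite("pics/c10.png",cv2.resize(im[205:350,215:300],None,fx=4,fy=4,interpolation=cv2.INTER_NEAREST))
im=cv2.imread("pics/w11.png");cv2.imwrite("pics/c11.png",cv2.resize(im[110:350,215:300],None,fx=2.5*1,fy=2.5,interpolation=cv2.INTER_CUBIC))
R=Ro.from_rotvec(s["orientation"]).as_matrix()
def T(x,y,z): 
    a=onz("wrist",x*.64-.2,y*.64-.2,z,s); return (R.T@(a-s["tool_pos"])).round(2)
for y in(464,485,506,526):print(T(401,y,42)[1:])
print("lip",T(366,355,23)[1:],"grip",T(401,381,78.5)[1:],T(401,449,78.5)[1:])
E
```

```text
[ 0.86 42.98]
[ 0.86 53.18]
[ 0.86 63.71]
[ 0.87 74.07]
lip [-13.78   3.61] grip [  0.81 -13.48] [0.82 9.75]
```

View pics/c10.png

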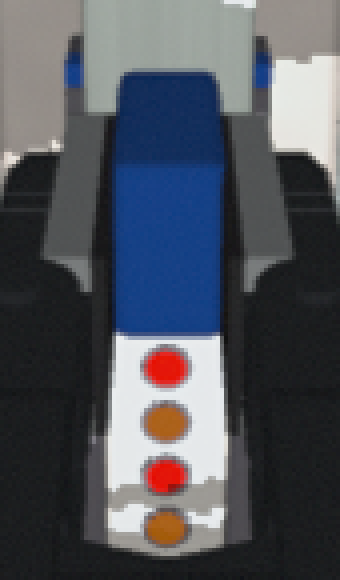

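```bash
python3 - <<'E'
from h import *
import pickle; s=pickle.load(open("s10.pkl","rb"))
R=Ro.from_rotvec(s["orientation"]).as_matrix()
def T(x,y,z): 
    a=onz("wrist",x*.64-.2,y*.64-.2,z,s); return (R.T@(a-s["tool_pos"])).round(2)
print("hole",T(401,252,10),"rail rear",T(401,207,48.5))
s=get_state();print(s["time"],s["wrist_force"])
cv2.imwrite("pics/s12.png",cv2.resize(snapshot("side")[130:230,200:330,::-1],None,fx=5,fy=5,interpolation=cv2.INTER_CUBIC))
cv2.imwrite("pics/t12.png",cv2.resize(snapshot("top")[170:245,215:345,::-1],None,fx=6,fy=6,interpolation=cv2.INTER_CUBIC))
E
```

```text
hole [ 48.31   0.87 -37.41] rail rear [  9.96   0.83 -60.34]
14.75 [-0.05609295  1.00803212 -0.14457332]
```

View pics/s12.png

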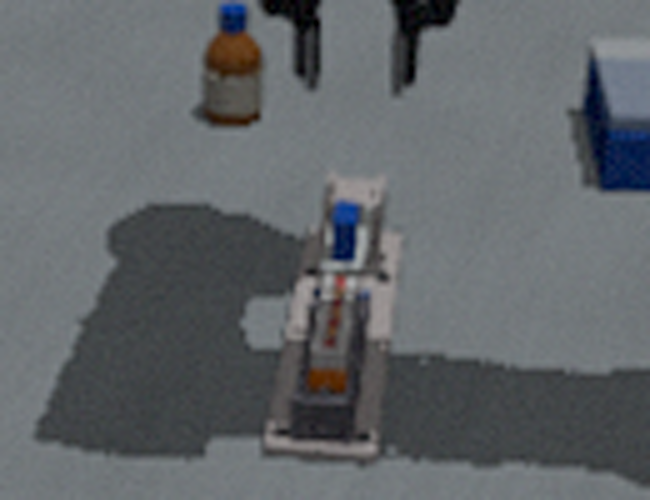

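View pics/t12.png

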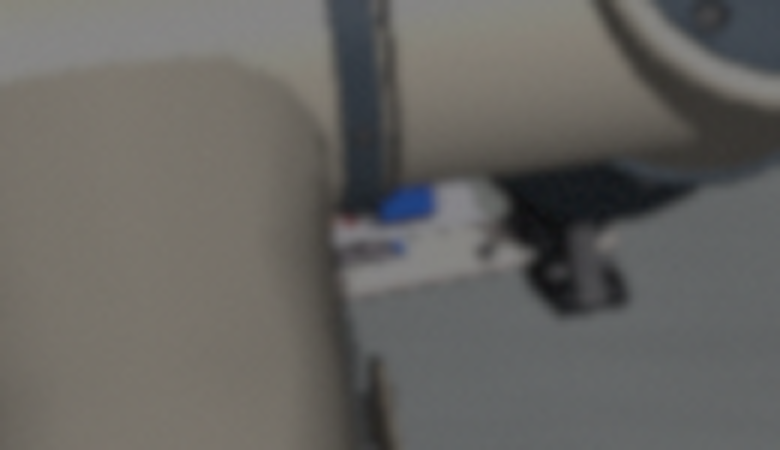

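```bash
python3 -c "
from rig import *
print(job_done(), get_state()['time'])"
```

```text
the job is handed in; nothing more can be done
the job is handed in; nothing more can be done
```

The strip is loaded and flat in the channel, and the rail is pushed over it to a hard stop. I handed the job in at about 15 s of the 54 s. `job_done()` gives no verdict.

**What I did**
- I took the strip on the blue pad, the largest of the three (about 90 x 20 mm in the wrist view; the one other I measured is about 65 mm long).
- I pushed it against the follower, about 6 N at full push, until its tail was about 1.6 mm past the lip.
- I lowered it until it touched the floor, with about 8 N read before a last 0.4 mm nudge, and let go. The follower then set it back against the lip.
- I gripped the rail's blue grip, slid the rail in, released it and lifted clear.

**What the last checks showed**
- **Strip:** its tail is flush with the lip, and the well spacing is right for a top face 42 mm above the bench. It did not shift while I pushed the rail.
- **Rail:** it stopped hard, moving only about 0.2 mm as the push rose from 11 to 18.6 N. It did not spring back after release, within my reading error of about 1 mm.
- **Robot:** it is clear of everything, and the wrist force reads close to zero. I saw no sign that the dish, bottle or tip box moved, and the arm never went near them.

**Not fully confirmed**
- **Rail value:** I have no direct reading of the rail joint. The camera shows it travelled about 58 mm, so fully shut at 65 mm means it started about 7 mm in. That is inside the stated 0 to 10 mm, and would put the insert about 6.5 mm off nominal, close to its 7 mm limit. I judged it shut from the hard stop and the unmoved strip.
- **Camera bias:** the wrist camera reads about 0.9 mm off sideways, so I aligned the strip to the channel by relative measurement. The side and top views disagreed by up to about 30 mm, so I used them only for rough positions.

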